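# Set the bench magnifier over a test sieve

### The job

The test sieve on the light pad is next for a mesh inspection: bring the bench magnifier's lens over it, centred on the sieve and level, so that it stays there when you let go. Push the arm tubes and the white rim of the head, do not touch the lens glass, and leave the sieve and everything else on the bench where it stands.

Things in the scene. Friction and masses are not known exactly. Their poses are not given: they have to be found in the camera images.
- inner_grip (a point): Point in the middle of the magnifier's inner arm, a level white square tube 20 x 20 mm, 235 mm above the bench (top 245), clear from 25 to 160 mm from the post. Its +x points along the tube to the post's vertical axis, 130 mm away; its -x to the elbow axis, 50 mm away; z up. The post, 38 mm across, on a round foot 170 mm across, stands still. Nothing but the tipped head is higher than 253 mm.
- elbow_axis (a point): Point on the vertical elbow axis, 180 mm from the post axis, 205 mm above the bench, half way up the outer arm, which hangs under the inner arm's end. The inner arm swings on the post 1.6 rad either way, held by friction (about 1.3 N m). Slowly pushed, it gives about 0.1 rad on its rubber bush before the post knuckle slips, and springs back as much when let go; then it stays.
- outer_arm: Outer arm, a white square tube 20 x 20 mm, underside 195, top 215 mm above the bench, clear from 20 to 120 mm from the elbow, then a fork 32 mm wide. Origin on the elbow axis; runs along its -x. The elbow (friction 0.35 N m) turns 2.4 rad either side of straight, gives and springs back about 0.11 rad. Pushed across near its far end, the elbow turns and the post hardly. Pushed fast, arms coast on.
- head: White ring head round the lens: 140 mm outside, ring 22 mm wide and 28 mm high. Origin on its horizontal nod knuckle at the end of the outer arm, 140 mm from the elbow axis, 205 mm above the bench; the head lies along its -x, its z is up when level. Starts with its outer end tipped up 0.45 to 0.8 rad; range 1.2 up to 1 rad down; friction (about 0.9 N m) holds it. Its mass varies.
- rim_front (a point): Middle of the ring's top face at its outer end: 139 mm out from the nod knuckle and 14 mm above its plane. Pressed down here, the head gives about 0.1 rad, slips at about 4 to 6 N, and springs back up about 0.1 rad when let go. Axes as head.
- lens_centre (a point): Centre of the lens, 80 mm from the nod knuckle; moves with the head. When level it is 205 mm above the bench and 220 mm from the elbow axis, straight on along the outer arm. Its z axis is the lens axis, upright when level; its x axis points back to the arm.
- lens: The lens glass, a clear disc 98 mm across inside the ring, 11 mm below the ring's top face: nothing may touch it. The origin is on the nod knuckle's axis, 80 mm from the glass's centre.
- sieve_centre (a point): Centre, half way up, of the test sieve to be inspected: a plain steel ring 100 mm across and 40 mm high with a wire mesh inside, loose, 220 g, lying alone on a flat white-topped light pad 170 x 170 x 14 mm. The point is 34 mm above the bench. z is up.
- sieve_stack: A closed stack of nested steel sieves with pan and knobbed lid, 103 mm across and 102 mm high, loose, 0.8 kg; not the one to inspect. Origin at the centre of its underside. It and the light pad swap sides at random.
- jar: White sample jar, 54 mm across, 75 mm high, loose; origin at the centre of its underside.
- bottle: White closed bottle, 64 mm across, 160 mm high, loose; origin at the centre of its underside.
- beaker: Open glass beaker, 72 mm across, 90 mm high, loose; origin at the centre of its underside.

How it is judged:
At the end, for the whole second after the job is handed in: The lens centre stands within 15 mm of straight above the sieve's centre, the lens is level within 0.09 rad (5 degrees), the magnifier is at rest, and the sieve lies within 10 mm of where it was (horizontal distance between lens_centre and sieve_centre below 0.015 m and angle between lens_centre's own z axis and vertical below 0.09 rad and linear speed of lens below 0.01 m/s and distance of sieve_centre from where it was at the start of the episode below 0.01 m); the robot touches nothing.
It fails at once if the lens glass is touched (more than 1 N) (contact force between lens and anything else above 1 N).
It fails at once if the sieve is shifted by more than 10 mm (distance of sieve_centre from where it was at the start of the episode above 0.01 m).
It fails at once if the sieve stack, jar, bottle or beaker is shifted by more than 25 mm (distance of any of sieve_stack, jar, bottle, beaker from where it was at the start of the episode above 0.025 m).
It also fails if it takes over 72 s, if anything falls off the work surface, if the arm or the gripper's body presses on something with over 40 N, if the wrist force passes 120 N, or if a joint passes its speed limit or range.

### The arm

A 6-joint arm with a two-finger parallel gripper is mounted at the origin on the work surface. World frame = base frame: x ahead of the robot, y to its left, z up, the work surface at z = 0. Lengths are in m, angles in rad, forces in N, time in s.
With the tool pointing down it reaches from about 0.25 to 0.85 m from the base axis. Payload 12.5 kg.
Tool frame: the origin (TCP) lies at the very end of the fingers, on their centre line; the grasp point (between the pads) lies 19 mm behind it; x points along the fingers, y is the direction in which the jaws open and shut, and the axes are right-handed (so a half turn about x gives the same grasp; the last joint's range is limited). The gripper opens to 93 mm and grips with 3 to 60 N. Pads are 15 mm wide; open, the fingers measure 128 mm over their backs; the gripper's body (75 mm by 188 mm) begins 65 mm behind the grasp point.
Start: joints at [1.023, 0.351, 1.652, -0, 1.139, -0.085], TCP at [0.246, 0.492, 0.219] pointing down, gripper open.
Joint ranges: [-2.75, 2.75], [-0.79, 2.1], [0.01, 2.65], [-1.57, 4.71], [0.07, 3.14], [-2.87, 2.87]. Speed limits (rad/s): [2.22, 2.22, 2.79, 3.14, 3.14, 3.14].

### API

Orientations are given as a rotation vector (axis times angle).
In Python, from bench import * gives the robot as it stands.
- The arm moves only by the shell command python3 -m handwheel 'ROWS'. ROWS is JSON, a list of rows, each a list of 7 numbers: the closure, from -1 (fully open) to 1 (shut), then the shift along the tool's x, y, z in units of 6 cm (1.0 is 6 cm), then the turn, a rotation vector about the tool's x, y, z in units of 4 degrees (1.0 is 4 degrees). A call has 1 to 5 rows; each row shifts and turns the pose as measured when the row begins, along the tool's axes as they then stand; what a row does not reach is not made up. A row lasts 1/8 s, in which the tool goes at most 62.5 mm and 10.7 degrees, less where a joint would pass 70% of its speed; a pose out of reach is approached as far as the arm can. A call with a number of a shift or a turn outside -1 to 1 is refused whole. A call with a gripper value outside its range is refused whole. The fingers move at their own pace and stop on an object; the grip force is fixed at half the most. Time passes only in rows, so rows that do not move let the fingers close. It gives the time, the measured TCP pose, the force and the opening at its end, in the units of the state.
- get_obs(): the state, without advancing time (a new reading comes with each control period).
- snapshot(name): name is "scene" or "top" or "wrist"; returns the picture (420x560x3 uint8, blue, green, red); there is no depth.
- camera_info(name): a dict with "fov_y" (degrees; the focal length in pixels is half the picture's height over the tangent of half this angle, whatever the lens; pixels are square), "cx", "cy" (the principal point, pixels), "distortion" ([k1, k2, p1, p2, k3] as OpenCV has them; the pictures are not rectified), "R" (3x3) and "t" (3): a world point X has camera coordinates R X + t. Camera axes: x right, y down, z forward; pixel columns grow to the right and rows downward; lengths in m; the calibration is good to about 2 mm. A picture is of the moment at which its call begins: read the wrist's pose just before it. camera_info takes no time and is no camera call; for the wrist camera it gives the pose at the moment of the call.
- close_job(): hands the job in, once; it reports no verdict.
The state is a dict: "clock": time; "joint_positions": joint angles; "dq": joint speeds; "joint_efforts": joint torques, N m; "tcp_pos": TCP position; "tcp_rot": TCP orientation; "force": force on the tool from outside, world axes, zero at the start; "wrist_torque": the same for the moment, N m; "grip_width": opening from 0.0 (shut) to 1.0 (fully open).
Only numpy, scipy, OpenCV 4.12 (cv2) and the standard library are available. Lean on these libraries where they do the work, as an engineer would, in place of code of your own. Each camera call takes 0.05 s, during which the arm holds its last target. There are 200 camera calls.

## Working session

There is one attempt and no reset: what is moved stays moved. The work goes in short steps, Python scripts to look and compute and a shell command to move; the robot and the scene stay as the last step left them, time stands still between calls to the robot, and variables do not carry over. Pictures are saved under pics/ and viewed, about 8 in all and at most 12, crops included, and the job is handed in when it is done.

```bash
ls; mkdir -p pics; python3 - <<'E'
from bench import *
import cv2
o=get_obs();print(o)
for n in("scene","top"):
    cv2.imwrite(f"pics/{n}0.png",snapshot(n)); print(n,camera_info(n))
E
```

```text
pics
{'clock': 0.0, 'joint_positions': array([ 1.02339280e+00,  3.51220840e-01,  1.65245407e+00,  4.85356477e-05,
        1.13909549e+00, -8.45800478e-02]), 'dq': array([ 0.00054554,  0.00049015, -0.00037627, -0.00030225,  0.00100124,
        0.00240917]), 'joint_efforts': array([ 3.19409637e-04, -4.97334409e+01, -2.85254556e+01,  6.99635083e-02,
        2.58173759e-02, -1.08113325e-04]), 'tcp_pos': array([0.24533159, 0.49185302, 0.21809847]), 'tcp_rot': array([ 0.36207378,  1.540566  , -0.36382353]), 'force': array([-0.07988139,  0.35255498, -0.01248907]), 'wrist_torque': array([ 0.02516798,  0.06471453, -0.02562611]), 'grip_width': 0.9999341251122962}
scene {'fov_y': 49.39739433414661, 'cx': 287.7171367424371, 'cy': 206.5963785398916, 'distortion': array([-0.07933436,  0.        ,  0.        ,  0.        ,  0.        ]), 'R': array([[-0.40840739,  0.91269948, -0.01352987],
       [ 0.77064935,  0.33682459, -0.54097022],
       [-0.48918604, -0.23136302, -0.84093291]]), 't': array([ 0.23965268, -0.33986522,  1.71718578])}
top {'fov_y': 57.70912876086495, 'cx': 279.42849597248534, 'cy': 208.6262675823133, 'distortion': array([-0.1100222,  0.       ,  0.       ,  0.       ,  0.       ]), 'R': array([[ 0.01355459, -0.99989994, -0.00404859],
       [-0.99607753, -0.01314848, -0.08750246],
       [ 0.08744048,  0.00521877, -0.99615608]]), 't': array([-0.01916519,  0.55754514,  0.99638635])}
```

View pics/top0.png

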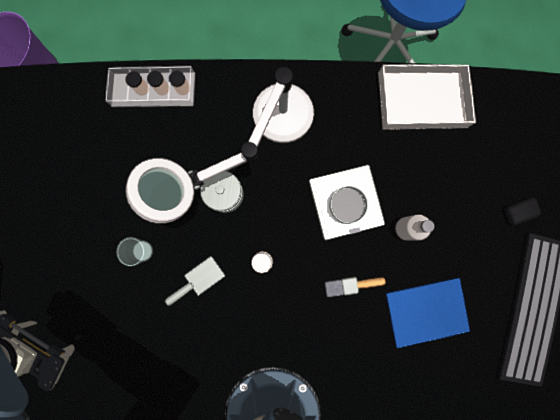

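View pics/scene0.png

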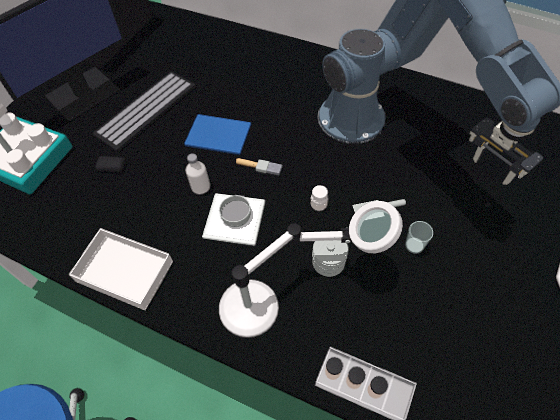

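The top view shows the post knuckle at (284,75), the elbow at (249,149), the head at (160,190), the stack at (221,191) and the sieve at (347,204). The jar is at (262,262), the bottle at (412,228) and the beaker at (133,251). I'll enlarge to get exact values.

```bash
cat > h.py <<'E'
from bench import *
import numpy as np, cv2
from scipy.spatial.transform import Rotation as Rn
def K(c,h=420):
    f=h/2/np.tan(np.radians(c['fov_y'])/2); return np.array([[f,0,c['cx']],[0,f,c['cy']],[0,0,1]])
def ray(c,uv):
    p=cv2.undistortPoints(np.array([[uv]],float),K(c),c['distortion'])[0,0]
    R=c['R'];return -R.T@c['t'], R.T@np.array([p[0],p[1],1])
def at(n,uv,z):
    c=camera_info(n) if isinstance(n,str) else n
    o,d=ray(c,uv); return o+d*(z-o[2])/d[2]
def proj(n,X):
    c=camera_info(n) if isinstance(n,str) else n
    return cv2.projectPoints(np.array(X,float).reshape(-1,1,3),cv2.Rodrigues(c['R'])[0],c['t'],K(c),c['distortion'])[0].reshape(-1,2)
def T(o=None):
    o=o or get_obs(); return o['tcp_pos'],Rn.from_rotvec(o['tcp_rot'])
E
python3 - <<'E'
import cv2,numpy as np
from h import *
t=cv2.imread('pics/top0.png');s=cv2.imread('pics/scene0.png')
r=lambda im,x,y,w,h,k:cv2.resize(im[y:y+h,x:x+w],None,fx=k,fy=k,interpolation=cv2.INTER_CUBIC)
a=r(t,120,60,200,140,4)  # 800x560
cv2.imwrite('pics/c1.png',a)
b=r(t,300,160,100,85,4); c=r(s,195,180,100,85,4)
d=r(s,215,200,200,65,4)
cv2.imwrite('pics/c2.png',np.vstack([np.hstack([b,c]),d]))
for n,uv,z in [('sieve',(347,204),.054),('elbow',(249,149),.25),('post',(284,75),.25),('jar',(262,262),.075),('bottle',(426,226),.16),('beaker',(142,251),.09),('stack',(220,190),.1),('pad',(347,203),.014)]: print(n,at('top',uv,z).round(3))
E
```

```text
sieve [ 0.57  -0.188  0.054]
elbow [0.664 0.053 0.25 ]
post [ 0.831 -0.019  0.25 ]
jar [0.418 0.03  0.075]
bottle [ 0.509 -0.357  0.16 ]
beaker [0.44  0.334 0.09 ]
stack [0.596 0.137 0.1  ]
pad [ 0.576 -0.195  0.014]
```

View pics/c1.png

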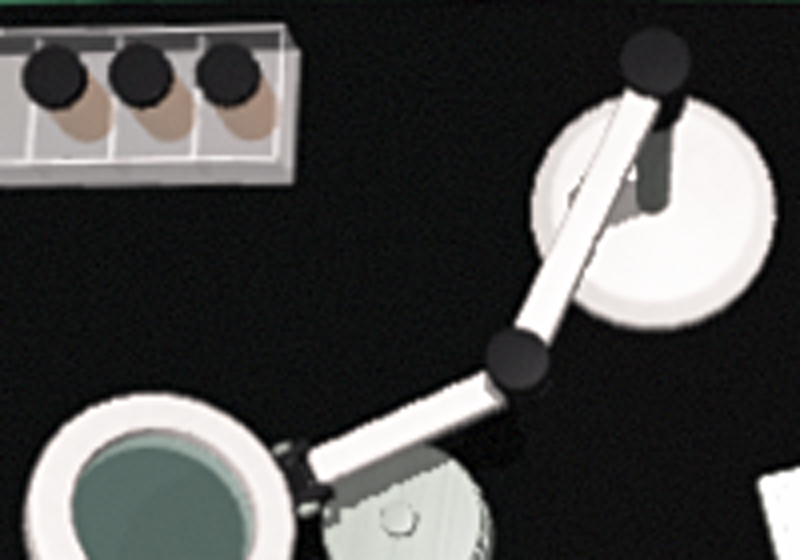

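View pics/c2.png

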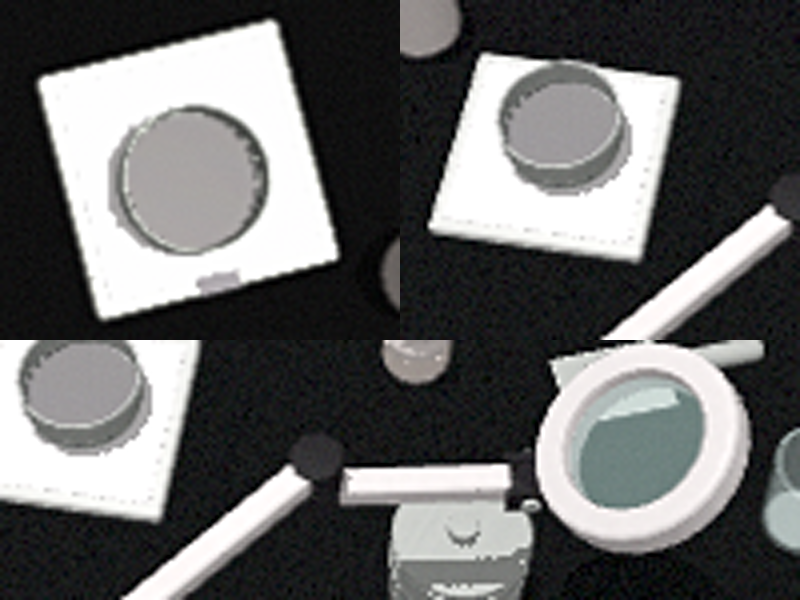

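Enlarged, in full-image pixels: elbow cap (249.1,149.1), post cap (283.6,75.1), foot centre (283,112). The sieve rim centre is (348.4,204.4) in top and (234.8,208.4) in scene. Next I'll solve the geometry.

```bash
cat >> h.py <<'E'
def tri(a,b):
    A=[];B=[]
    for n,uv in (('top',a),('scene',b)):
        o,d=ray(camera_info(n),uv); d/=np.linalg.norm(d); M=np.eye(3)-np.outer(d,d); A.append(M);B.append(M@o)
    return np.linalg.lstsq(np.vstack(A),np.hstack(B),rcond=None)[0]
def goto(p,yaw):
    "shift & turn in row units from present pose to TCP p, tool down, tool y along yaw (mod pi)"
    q,R=T(); sh=R.inv().apply(np.array(p)-q)/.06
    best=None
    for k in range(-2,3):
        a=yaw+k*np.pi; y=np.array([np.cos(a),np.sin(a),0]);x=np.array([0,0,-1.]);Rd=Rn.from_matrix(np.c_[x,y,np.cross(x,y)])
        v=(R.inv()*Rd).as_rotvec()
        if best is None or np.linalg.norm(v)<np.linalg.norm(best): best=v
    return sh.round(2),(np.degrees(best)/4).round(2)
E
python3 - <<'E'
from h import *
print('sieve top',at('top',(348.4,204.4),.054),at('scene',(234.8,208.4),.054),'tri',tri((348.4,204.4),(234.8,208.4)))
# scene: elbow cap from c2 bottom (319,455)/4 +(215,200) ; post cap scene0 (240,274)
es=(319/4+215-.375,(455-340)/4+200-.375)
print('elbow',at('top',(249.1,149.1),.253),at('scene',es,.253),tri((249.1,149.1),es))
print('post',at('top',(283.6,75.1),.253),at('scene',(240,273.5),.253),tri((283.6,75.1),(240,273.5)))
print('foot',at('top',(283,112.2),.012),at('scene',(248.5,306.5),.012))
# outer arm end nearest head, top face z=.215: c1 (322,470) ; near elbow (495,388)
print('outer',at('top',(322/4+120-.375,470/4+60-.375),.215),at('top',(497/4+120-.375,388/4+60-.375),.215))
print('head',at('top',(160,190),.25),at('scene',(375.5,227),.25),tri((160,190),(375.5,227)))
p,R=T();print(p,R.as_matrix().round(3))
E
```

```text
sieve top [ 0.5686042  -0.19174616  0.054     ] [ 0.56922741 -0.18975416  0.054     ] tri [ 0.56849682 -0.19127411  0.05224327]
elbow [0.66309677 0.05289057 0.253     ] [0.66557382 0.05762436 0.253     ] [0.66363965 0.05490218 0.24812333]
post [ 0.82907722 -0.01801906  0.253     ] [ 0.83348286 -0.01208501  0.253     ] [ 0.8314868  -0.01617107  0.24593034]
foot [ 0.82929671 -0.01794979  0.012     ] [ 0.82831892 -0.015138    0.012     ]
outer [0.60848048 0.16321172 0.215     ] [0.65535559 0.06743889 0.215     ]
head [0.57424195 0.24080962 0.25      ] [0.57689666 0.24603516 0.25      ] [0.57432577 0.24430033 0.24423037]
[0.24535205 0.49188895 0.2181533 ] [[-0.001  0.446  0.895]
 [-0.001  0.895 -0.446]
 [-1.    -0.001 -0.   ]]
```

```bash
python3 -m handwheel '[[0.2,-1,0,0,0,0,0],[0.2,-1,0,0,0,0,0],[0.2,-1,0,0,0,0,0]]'
python3 -m handwheel '[[0.2,0,-0.31,0.94,-0.8,0,0],[0.2,0,-0.3,0.95,0,0,0],[0.2,0,-0.3,0.95,0,0,0],[0.2,0,-0.3,0.95,0,0,0],[0.2,0,-0.3,0.95,0,0,0]]'
python3 -m handwheel '[[0.2,0,-0.3,0.95,0,0,0],[0.2,0,-0.3,0.95,0,0,0],[0.2,0,-0.3,0.95,0,0,0],[0.2,0,0,0,0,0,0]]'
python3 - <<'E'
from h import *
P=np.array([.829,-.0165]);a=np.radians(156.7)
print(get_obs()['grip_width'],T()[0]);print(goto([*(P+.13*np.array([np.cos(a),np.sin(a)])),.222],a+np.pi/2))
E
```

```text
clock: 0.48
tcp_pos: [0.2446, 0.4906, 0.3977]
tcp_rot: [0.354, 1.544, -0.373]
force: [-0.1, 0.5, -0.7]
grip_width: 0.727
clock: 1.1
tcp_pos: [0.4723, 0.2902, 0.4023]
tcp_rot: [0.308, 1.55, -0.316]
force: [0.6, 0.2, -0.3]
grip_width: 0.403
clock: 1.6
tcp_pos: [0.6147, 0.1665, 0.3998]
tcp_rot: [0.31, 1.553, -0.321]
force: [-0.6, 0.8, -0.1]
grip_width: 0.4
0.39950776777741404 [0.61466198 0.1664569  0.39983138]
(array([ 2.97, -1.38,  2.32]), array([ 0.06, -0.05,  0.11]))
```

```bash
python3 -m handwheel '[[0.2,0,-0.46,0.78,0,0,0],[0.2,0,-0.46,0.77,0,0,0],[0.2,0,-0.46,0.77,0,0,0],[0.2,0,0,0,0,0,0]]'
python3 - <<'E'
from h import *
P=np.array([.829,-.0165]);a=np.radians(156.7)
print(goto([*(P+.13*np.array([np.cos(a),np.sin(a)])),.222],a+np.pi/2))
cv2.imwrite('pics/w1.png',snapshot('wrist'))
E
```

```text
clock: 2.1
tcp_pos: [0.7115, 0.0351, 0.3987]
tcp_rot: [0.309, 1.556, -0.318]
force: [-0.3, 0.0, -1.1]
grip_width: 0.398
(array([ 2.94,  0.01, -0.01]), array([ 0.11, -0.09,  0.11]))
```

View pics/w1.png

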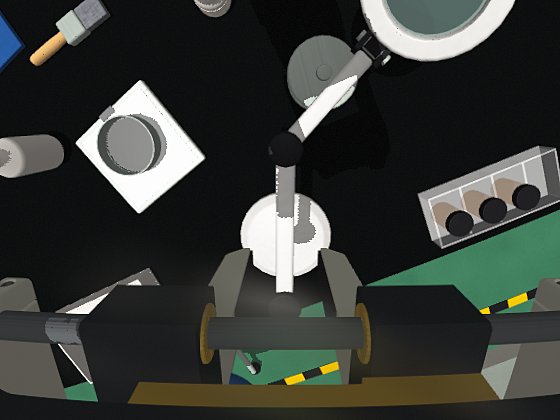

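The wrist view shows the inner tube at (286,280), centred between the fingers, so I go down and swing the inner arm counter-clockwise.

```bash
python3 -m handwheel '[[0.2,1,0,0,0,0,0],[0.2,1,0,0,0,0,0],[0.2,0.95,0,0,0,0,0],[0.2,0,0,0,0,0,0]]'
python3 -m handwheel '[[0.2,0,-0.15,0,-1,0,0],[0.2,0,-0.15,0,-1,0,0],[0.2,0,-0.15,0,-1,0,0],[0.2,0,-0.15,0,-1,0,0],[0.2,0,-0.15,0,-1,0,0]]'
python3 - <<'E'
from h import *
q,R=T();y=R.apply([0,1,0]);P=np.array([.829,-.0165]);d=q[:2]-P
print('tool at arm-angle',np.degrees(np.arctan2(d[1],d[0])),np.linalg.norm(d),'yaw-90',np.degrees(np.arctan2(y[1],y[0]))+90)
E
```

```text
clock: 2.65
tcp_pos: [0.7069, 0.0435, 0.221]
tcp_rot: [0.305, 1.553, -0.31]
force: [-0.1, 0.5, 0.4]
grip_width: 0.4
clock: 3.28
tcp_pos: [0.6987, 0.0107, 0.2371]
tcp_rot: [0.024, 1.558, -0.013]
force: [2.4, 8.7, -6.0]
grip_width: 0.402
tool at arm-angle 168.20204107216787 0.13314192571455594 yaw-90 178.6632267565563
```

```bash
cat >> h.py <<'E'
def arc(C,r,ang,z):
    "go to straddle pose at polar angle ang(deg) r about C"
    a=np.radians(ang); return goto([C[0]+r*np.cos(a),C[1]+r*np.sin(a),z],a+np.pi/2)
P=np.array([.829,-.0165])
def stat(C):
    q,R=T();d=q[:2]-np.array(C);y=R.apply([0,1,0]);o=get_obs()
    print('t',round(float(o['clock']),2),'pos',q.round(4),'ang',np.degrees(np.arctan2(d[1],d[0])).round(1),'r',np.linalg.norm(d).round(4),'yaw',(np.degrees(np.arctan2(y[1],y[0]))+90).round(1),'xt',R.apply([1,0,0]).round(3),'F',o['force'].round(1))
E
python3 -c "
from h import *
stat(P);print(arc(P,.13,168.2,.222),arc(P,.13,172,.222))"
```

```text
t 3.27 pos [0.6987 0.0107 0.2371] ang 168.2 r 0.1331 yaw 178.7 xt [ 0.012  0.007 -1.   ] F [ 2.4  8.7 -6. ]
(array([ 0.25, -0.01,  0.05]), array([ 2.62,  0.17, -0.11])) (array([ 0.25, -0.15,  0.03]), array([ 1.67,  0.17, -0.11]))
```

```bash
python3 -m handwheel '[[0.2,0.2,0,0.04,1,0,0],[0.2,0.1,-0.1,0,0.7,0,0],[0.2,0.05,-0.1,0,0,0,0]]'
python3 -c "
from h import *
stat(P);print(arc(P,.13,175,.222))"
```

```text
clock: 3.65
tcp_pos: [0.7019, 0.0073, 0.2284]
tcp_rot: [0.123, 1.544, -0.096]
force: [-3.5, 11.9, -5.7]
grip_width: 0.402
t 3.65 pos [0.7019 0.0073 0.2284] ang 169.4 r 0.1293 yaw 172.0 xt [ 0.025  0.015 -1.   ] F [-3.5 11.9 -5.7]
(array([ 0.1 , -0.21, -0.01]), array([-0.75,  0.33, -0.26]))
```

```bash
python3 -m handwheel '[[0.2,0.12,-0.12,0,-0.5,0.3,-0.2],[0.2,0.05,-0.15,0,-0.5,0,0],[0.2,0.03,-0.15,0,-0.5,0,0]]'
python3 -c "
from h import *
stat(P);print(arc(P,.13,178,.222))"
```

```text
clock: 4.03
tcp_pos: [0.7014, -0.0072, 0.2275]
tcp_rot: [0.031, 1.558, -0.008]
force: [1.2, 9.3, -7.1]
grip_width: 0.398
t 4.03 pos [ 0.7014 -0.0072  0.2275] ang 175.8 r 0.1279 yaw 178.6 xt [ 0.013  0.015 -1.   ] F [ 1.2  9.3 -7.1]
(array([ 0.09, -0.08, -0.04]), array([ 0.14,  0.18, -0.21]))
```

```bash
python3 -m handwheel '[[0.2,0.1,-0.12,0,0,0.2,-0.2],[0.2,0.03,-0.05,0,0,0,0],[0.2,0,0,0,0,0,0]]'
python3 -c "
from h import *
stat(P)"
python3 -m handwheel '[[0.2,0,0.12,0,0.5,0,0],[0.2,0,0.12,0,0.5,0,0],[0.2,0,0.12,0,0.5,0,0],[0.2,0,0,0,0,0,0],[0.2,0,0,0,0,0,0]]'
python3 - <<'E'
from h import *
stat(P)
t=snapshot('top');cv2.imwrite('pics/t2.png',t)
r=lambda im,x,y,w,h,k:cv2.resize(im[y:y+h,x:x+w],None,fx=k,fy=k,interpolation=cv2.INTER_CUBIC)
cv2.imwrite('pics/t2s.png',np.hstack([r(t,120,50,200,190,3),r(snapshot('wrist'),220,90,133,380,1.727)[:570,:200]]))
E
```

```text
clock: 4.4
tcp_pos: [0.7029, -0.0096, 0.2305]
tcp_rot: [0.022, 1.563, -0.009]
force: [0.6, 5.8, -4.7]
grip_width: 0.399
t 4.4 pos [ 0.7029 -0.0096  0.2305] ang 176.9 r 0.1263 yaw 178.9 xt [ 0.008  0.008 -1.   ] F [ 0.6  5.8 -4.7]
clock: 5.03
tcp_pos: [0.7072, 0.0177, 0.2487]
tcp_rot: [0.102, 1.542, -0.087]
force: [-0.1, 0.3, -0.6]
grip_width: 0.401
t 5.03 pos [0.7072 0.0177 0.2487] ang 164.3 r 0.1265 yaw 173.1 xt [ 0.027  0.008 -1.   ] F [-0.1  0.3 -0.6]
```

View pics/t2s.png

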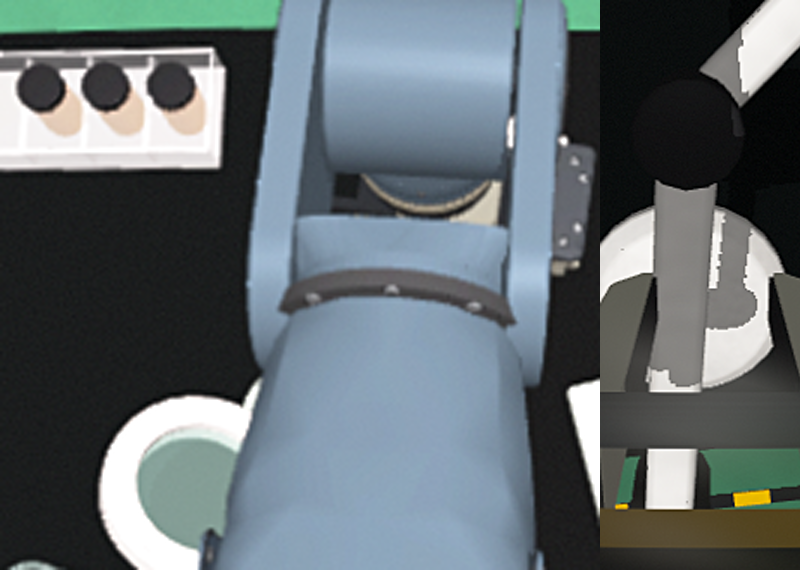

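```bash
python3 - <<'E'
from h import *
E=at('wrist',(271.9,166.2),.253);d=E[:2]-P;print(E,np.degrees(np.arctan2(d[1],d[0])),np.linalg.norm(d))
E
```

```text
[0.65091207 0.01745772 0.253     ] 169.2044596898174 0.18129654171915793
```

The wrist view shows the elbow cap at (272,166), so the inner arm stands at 169.2° against a 170.4° target, leaving about 3 mm of radial error, which is fine. Next I move to the outer arm.

```bash
python3 -m handwheel '[[0.0,-0.8,0,0,0,0,0],[0.0,-0.7,0,0,1,0,0],[0.0,0,0,0,1,0,0]]'
python3 -m handwheel '[[0.0,0,0.33,-0.5,1,0,0],[0.0,0,0.33,-0.5,1,0,0],[0.0,0,0.3,-0.5,1,0,0],[0.0,0,0.3,-0.5,1,0,0],[0.0,0,0,0,1,0,0]]'
python3 -m handwheel '[[0.0,0,0,0,1,0,0],[0.0,0,0,0,1,0,0],[0.0,0,0,0,1,0,0],[0.0,0,0,0,0,0,0]]'
python3 -c "
from h import *
E=[.6508,.0172];stat(E);print(arc(E,.105,128.8,.3),arc(E,.105,128.8,.19))"
```

```text
clock: 5.5
tcp_pos: [0.7042, 0.0161, 0.3408]
tcp_rot: [0.216, 1.537, -0.198]
force: [-0.4, -0.1, -0.9]
grip_width: 0.5
clock: 6.12
tcp_pos: [0.6173, 0.1315, 0.3405]
tcp_rot: [0.501, 1.493, -0.477]
force: [0.4, -0.3, 0.5]
grip_width: 0.499
clock: 6.62
tcp_pos: [0.6168, 0.1313, 0.3413]
tcp_rot: [0.669, 1.449, -0.641]
force: [-0.1, 0.3, -0.8]
grip_width: 0.503
t 6.62 pos [0.6168 0.1313 0.3413] ang 106.6 r 0.1191 yaw 131.8 xt [ 0.025  0.008 -1.   ] F [-0.1  0.3 -0.8]
(array([ 0.67, -0.77,  0.04]), array([ 0.75,  0.15, -0.35])) (array([ 2.5 , -0.81,  0.02]), array([ 0.75,  0.15, -0.35]))
```

```bash
python3 -m handwheel '[[0.0,0,-0.4,0.02,0.7,0.2,-0.3],[0.0,0,-0.38,0.02,0,0,0],[0.0,0,0,0,0,0,0]]'
python3 - <<'E'
from h import *
E=[.6508,.0172];stat(E);print(arc(E,.105,128.8,.19))
c=camera_info('wrist');cv2.imwrite('pics/w3.png',snapshot('wrist'))
import pickle;pickle.dump(c,open('c3.pkl','wb'))
E
```

```text
clock: 7.0
tcp_pos: [0.582, 0.0981, 0.3407]
tcp_rot: [0.695, 1.461, -0.689]
force: [-0.4, -0.5, 0.5]
grip_width: 0.504
t 7.0 pos [0.582  0.0981 0.3407] ang 130.4 r 0.1062 yaw 129.2 xt [-0.001  0.005 -1.   ] F [-0.4 -0.5  0.5]
(array([2.51, 0.04, 0.03]), array([ 0.11, -0.06, -0.04]))
```

View pics/w3.png

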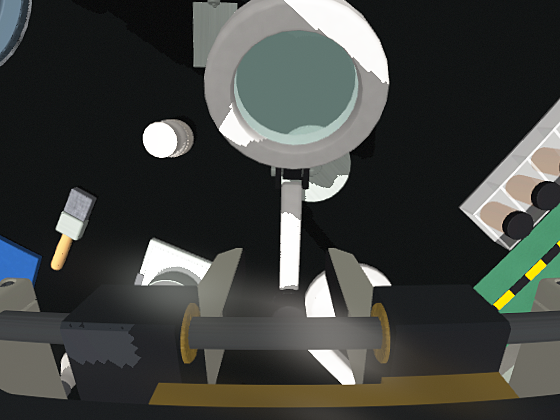

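```bash
python3 -m handwheel '[[0.0,0.9,0,0,0,0,0],[0.0,0.9,0,0,0,0,0],[0.0,0.7,0,0,0,0,0],[0.0,0,0,0,0,0,0]]'
python3 -c "
from h import *
E=[.6508,.0172];stat(E)"
python3 -m handwheel '[[0.0,0.04,-0.13,0,-0.6,0,0],[0.0,0.04,-0.13,0,-0.8,0,0],[0.0,0.04,-0.13,0,-0.8,0,0],[0.0,0.04,-0.13,0,-0.8,0,0],[0.0,0.04,-0.13,0,-0.8,0,0]]'
python3 -c "
from h import *
E=[.6508,.0172];stat(E)"
```

```text
clock: 7.55
tcp_pos: [0.5853, 0.1013, 0.1875]
tcp_rot: [0.694, 1.459, -0.683]
force: [0.0, -0.5, 0.3]
grip_width: 0.496
t 7.55 pos [0.5853 0.1013 0.1875] ang 127.9 r 0.1066 yaw 129.5 xt [ 0.003  0.006 -1.   ] F [ 0.  -0.5  0.3]
clock: 8.18
tcp_pos: [0.5661, 0.0755, 0.1864]
tcp_rot: [0.483, 1.5, -0.461]
force: [3.5, 0.6, -1.9]
grip_width: 0.501
t 8.18 pos [0.5661 0.0755 0.1864] ang 145.4 r 0.1028 yaw 145.4 xt [ 0.022  0.008 -1.   ] F [ 3.5  0.6 -1.9]
```

```bash
python3 -m handwheel '[[0.0,0.04,-0.15,0,-0.9,0,0],[0.0,0.04,-0.15,0,-0.9,0.2,0],[0.0,0.04,-0.15,0,-0.9,0,0],[0.0,0.04,-0.15,0,-0.9,0,0],[0.0,0.04,-0.15,0,-0.9,0,0]]'
python3 -c "
from h import *
E=[.6508,.0172];stat(E)"
python3 -m handwheel '[[0.0,0.04,-0.15,0,-0.9,0,0],[0.0,0.04,-0.15,0,-0.9,0.2,0],[0.0,0.04,-0.15,0,-0.9,0,0],[0.0,0.04,-0.15,0,-0.9,0,0],[0.0,0.04,-0.15,0,-0.9,0,0]]'
python3 -c "
from h import *
E=[.6508,.0172];stat(E);print(get_obs()['joint_positions'].round(2),arc(E,.105,200,.188))"
```

```text
clock: 8.8
tcp_pos: [0.5533, 0.0389, 0.1855]
tcp_rot: [0.235, 1.536, -0.197]
force: [-0.8, 4.6, 0.4]
grip_width: 0.498
t 8.8 pos [0.5533 0.0389 0.1855] ang 167.5 r 0.0999 yaw 164.2 xt [ 0.027  0.021 -0.999] F [-0.8  4.6  0.4]
clock: 9.43
tcp_pos: [0.5528, -0.0018, 0.1839]
tcp_rot: [-0.02, 1.544, 0.064]
force: [-3.2, 4.4, 1.1]
grip_width: 0.5
t 9.43 pos [ 0.5528 -0.0018  0.1839] ang -169.0 r 0.0998 yaw 183.1 xt [ 0.025  0.029 -0.999] F [-3.2  4.4  1.1]
[-0.1   0.38  1.7   0.04  1.04 -1.75] (array([-0.08, -0.28, -0.03]), array([-4.23,  0.44, -0.34]))
```

```bash
python3 -m handwheel '[[0.0,0.0,-0.13,-0.06,-0.9,0.3,-0.3],[0.0,0.02,-0.13,-0.05,-0.9,0.2,0],[0.0,0.02,-0.14,0,-0.9,0,0],[0.0,0.02,-0.14,0,-0.9,0,0],[0.0,0.02,-0.14,0,-0.9,0,0]]'
python3 -c "
from h import *
E=[.6508,.0172];stat(E)"
python3 -m handwheel '[[0.0,0.02,-0.14,0,-0.9,0,0],[0.0,0.02,-0.14,0,-0.9,0.2,-0.2],[0.0,0.02,-0.14,0,-0.9,0,0],[0.0,0.02,-0.14,0,-0.9,0,0],[0.0,0.02,-0.14,0,-0.9,0,0]]'
python3 -c "
from h import *
E=[.6508,.0172];stat(E);print(get_obs()['joint_positions'].round(2),arc(E,.105,250,.188))"
```

```text
clock: 10.05
tcp_pos: [0.5591, -0.0399, 0.1885]
tcp_rot: [-0.294, 1.548, 0.306]
force: [-1.9, 5.1, -3.1]
grip_width: 0.502
t 10.05 pos [ 0.5591 -0.0399  0.1885] ang -148.1 r 0.108 yaw 201.9 xt [ 0.001  0.008 -1.   ] F [-1.9  5.1 -3.1]
clock: 10.68
tcp_pos: [0.5829, -0.0739, 0.1909]
tcp_rot: [-0.561, 1.504, 0.552]
force: [-2.7, 4.6, -3.8]
grip_width: 0.503
t 10.68 pos [ 0.5829 -0.0739  0.1909] ang -126.7 r 0.1137 yaw 220.7 xt [-0.003 -0.007 -1.   ] F [-2.7  4.6 -3.8]
[-0.2   0.45  1.58 -0.01  1.12 -2.48] (array([ 0.05, -0.44,  0.32]), array([-7.32, -0.11,  0.03]))
```

```bash
python3 -m handwheel '[[0.0,0.02,-0.13,0.03,-0.8,0,0],[0.0,0.02,-0.13,0.05,-0.8,0,0],[0.0,0.02,-0.13,0.05,-0.6,0,0],[0.0,0.0,-0.05,0.02,0,0,0]]'
python3 - <<'E'
from h import *
E=[.6508,.0172];stat(E);print(get_obs()['joint_positions'].round(2))
c=camera_info('wrist');w=snapshot('wrist');s=snapshot('scene')
cv2.imwrite('pics/x4.png',np.hstack([cv2.resize(w,None,fx=.9,fy=.9),np.vstack([s[150:360,130:426],s[150:318,130:426]*0])]))
import pickle;pickle.dump(c,open('c4.pkl','wb'))
E
```

```text
clock: 11.18
tcp_pos: [0.6086, -0.085, 0.1928]
tcp_rot: [-0.684, 1.469, 0.68]
force: [-5.1, 1.6, -2.3]
grip_width: 0.496
t 11.18 pos [ 0.6086 -0.085   0.1928] ang -112.4 r 0.1106 yaw 230.0 xt [-0.006 -0.005 -1.   ] F [-5.1  1.6 -2.3]
[-0.21  0.5   1.5  -0.01  1.15 -2.65]
```

View pics/x4.png

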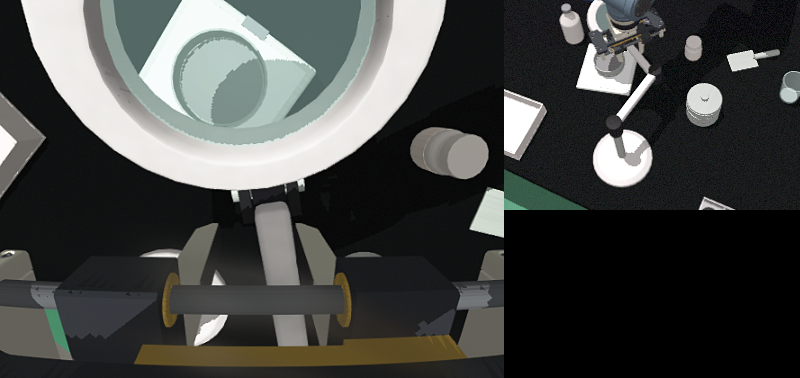

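```bash
python3 - <<'E'
from h import *
import pickle
c=pickle.load(open('c4.pkl','rb'))
a=at(c,(303.5,233),.215);b=at(c,(323,378),.215);d=a-b
print(a,b,np.degrees(np.arctan2(d[1],d[0]))%360)
E=at('scene',(281,219.5),.253);q=E[:2]-P;print('elbow',E,np.degrees(np.arctan2(q[1],q[0])),np.linalg.norm(q))
Pp=at('scene',(240,273.5),.253);print(Pp)
E
```

```text
[ 0.58597857 -0.09929652  0.215     ] [ 0.63379421 -0.02197086  0.215     ] 238.2687212732654
elbow [0.65519727 0.01533004 0.253     ] 169.62191975836004 0.17669335325749255
[ 0.83348286 -0.01208501  0.253     ]
```

```bash
python3 -m handwheel '[[0.0,0.02,-0.11,0.04,-0.5,0,0],[0.0,0.02,-0.11,0.04,-0.5,0,0],[0.0,0.02,-0.11,0.045,-0.5,0,0],[0.0,0.02,-0.11,0.05,0,0,0],[0.0,0.02,-0.09,0.05,0,0,0]]'
python3 - <<'E'
from h import *
stat([.652,.012]);print(get_obs()['joint_positions'].round(2))
E
```

```text
clock: 11.9
tcp_pos: [0.6432, -0.0935, 0.192]
tcp_rot: [-0.769, 1.439, 0.761]
force: [-5.2, -1.1, 3.1]
grip_width: 0.499
t 11.9 pos [ 0.6432 -0.0935  0.192 ] ang -94.8 r 0.1059 yaw 236.2 xt [-0.003 -0.007 -1.   ] F [-5.2 -1.1  3.1]
[-0.21  0.56  1.4  -0.01  1.19 -2.76]
```

```bash
python3 -m handwheel '[[0.0,0,0.09,-0.04,0,0,0],[0.0,0,0.09,-0.04,0,0,0],[0.0,0,0.09,-0.04,0,0,0],[0.0,0,0.05,-0.02,0,0,0],[0.0,0,0,0,0,0,0]]'
python3 - <<'E'
from h import *
stat([.652,.012])
c=camera_info('wrist');w=snapshot('wrist');cv2.imwrite('pics/w5.png',w)
import pickle;pickle.dump(c,open('c5.pkl','wb'))
E
```

```text
clock: 12.52
tcp_pos: [0.6222, -0.0894, 0.1935]
tcp_rot: [-0.77, 1.435, 0.758]
force: [0.0, -0.2, 0.2]
grip_width: 0.5
t 12.53 pos [ 0.6222 -0.0894  0.1935] ang -106.4 r 0.1057 yaw 236.1 xt [ 0.002 -0.008 -1.   ] F [ 0.  -0.2  0.2]
```

View pics/w5.png

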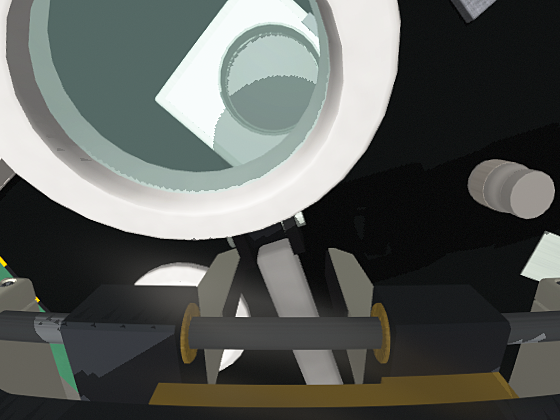

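```bash
python3 - <<'E'
from h import *
import pickle
c=pickle.load(open('c5.pkl','rb'))
S=np.array([.569,-.1905])
a=at(c,(276.5,246),.215);b=at(c,(324,377),.215);d=a-b
print(a,b,np.degrees(np.arctan2(d[1],d[0]))%360)
for E in ([.652,.012],[.6508,.0172]):
    q=a[:2]-E;t=S-E;print(np.degrees(np.arctan2(q[1],q[0]))%360,np.degrees(np.arctan2(t[1],t[0]))%360,np.linalg.norm(t))
# sieve seen in wrist: rim (275,79) at .054
print(at(c,(273,80),.054),at('top',(348.4,204.4),.054))
E
```

```text
[ 0.61604035 -0.1076122   0.215     ] [ 0.63972267 -0.02378312  0.215     ] 254.22463386360002
253.26736798241774 247.71242670840928 0.21884983436137215
254.43771439259172 248.50363129585162 0.22322752966424192
[ 0.56827229 -0.19228188  0.054     ] [ 0.5686042  -0.19174616  0.054     ]
```

```bash
python3 -m handwheel '[[0.0,0,0.12,-0.03,0,0,0],[0.0,0,0.12,-0.03,0,0,0],[0.0,0,0.11,-0.03,0,0,0],[0.0,0.01,0.11,-0.03,0,0,0],[0.0,0.01,0.09,-0.02,0,0,0]]'
python3 - <<'E'
from h import *
stat([.652,.012])
E
```

```text
clock: 13.2
tcp_pos: [0.5897, -0.0773, 0.1927]
tcp_rot: [-0.772, 1.431, 0.756]
force: [3.6, 0.1, 2.4]
grip_width: 0.503
t 13.2 pos [ 0.5897 -0.0773  0.1927] ang -124.9 r 0.1089 yaw 236.1 xt [ 0.006 -0.008 -1.   ] F [3.6 0.1 2.4]
```

```bash
python3 -m handwheel '[[0.0,0,-0.1,0.02,0,0,0],[0.0,0,-0.1,0.02,0,0,0],[0.0,0,-0.08,0.02,0,0,0],[0.0,0,0,0,0,0,0],[0.0,-0.9,0,0,0,0,0]]'
python3 -m handwheel '[[0.0,-1,0,0,0,0,0],[0.0,-1,0,-0.3,0,0,0],[0.0,0,0,-0.8,0,0,0],[0.0,0,0,-0.6,0,0,0],[0.0,0,0,0,0,0,0]]'
python3 - <<'E'
from h import *
stat([.652,.012])
c=camera_info('wrist');w=snapshot('wrist');t=snapshot('top')
cv2.imwrite('pics/w6.png',w);cv2.imwrite('pics/t6.png',t);cv2.imwrite('pics/s6.png',snapshot('scene'))
import pickle;pickle.dump(c,open('c6.pkl','wb'))
E
```

```text
clock: 13.82
tcp_pos: [0.6039, -0.0837, 0.243]
tcp_rot: [-0.767, 1.44, 0.762]
force: [0.4, -0.4, 0.5]
grip_width: 0.498
clock: 14.45
tcp_pos: [0.5519, -0.154, 0.3694]
tcp_rot: [-0.759, 1.455, 0.733]
force: [-0.1, 0.3, -0.5]
grip_width: 0.503
t 14.45 pos [ 0.5519 -0.154   0.3694] ang -121.1 r 0.1938 yaw 234.7 xt [-0.006 -0.021 -1.   ] F [-0.1  0.3 -0.5]
```

View pics/w6.png

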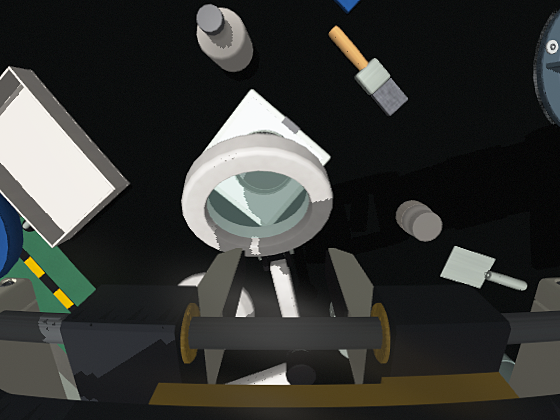

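The wrist view shows the head ring's silhouette spanning x from 182 to 333, bottom at y=256, with its outer end at about (257,135). The tube runs (278,262) to (288,315). I'll fit angle and tilt to these.

```bash
cat >> h.py <<'E'
S=np.array([.569,-.1905])
def ringpts(E,beta,th,r=.07,hs=(-.014,.014),n=180):
    b=np.radians(beta);u=np.array([np.cos(b),np.sin(b),0]);v=np.array([-u[1],u[0],0]);z=np.array([0,0,1.])
    N=np.array([*E,.205])+.14*u; u2=u*np.cos(th)+z*np.sin(th); z2=-u*np.sin(th)+z*np.cos(th)
    t=np.linspace(0,2*np.pi,n); 
    return np.vstack([N+u2*.08+r*(np.outer(np.cos(t),u2)+np.outer(np.sin(t),v))+h*z2 for h in hs])
def lens(E,beta,th): return ringpts(E,beta,th,0,(0,),1)[0]
E
python3 - <<'E'
from h import *
import pickle
from scipy.optimize import least_squares
c=pickle.load(open('c6.pkl','rb'))
a=at(c,(278,263),.215);b=at(c,(288.5,317),.215);d=a-b;print('tube',a,np.degrees(np.arctan2(d[1],d[0]))%360)
def f(x):
    E=P+.18*np.array([np.cos(x[0]),np.sin(x[0])])
    q=proj(c,ringpts(E,x[1]*57.3,x[2])); i=proj(c,ringpts(E,x[1]*57.3,x[2],.048,(.014,)))
    return np.array([q[:,0].min()-182,q[:,0].max()-333,q[:,1].max()-256,q[:,1].min()-134,i[:,0].min()-205,i[:,0].max()-317,(x[0]-np.radians(170.5))*100])
r=least_squares(f,[np.radians(170.5),np.radians(248),.6]);x=r.x;print(np.degrees(x[:2]),x[2],r.fun.round(1))
E=P+.18*np.array([np.cos(x[0]),np.sin(x[0])]);L=lens(E,x[1]*57.3,0);print(E,'level lens err',L[:2]-S)
E
```

```text
tube [ 0.60126647 -0.10108391  0.215     ] 244.41861144370154
[170.23121427 246.28097626] 0.6393329786753822 [-1.5  3.9  0.2 -0.3  1.6 -4.  -0.5]
[0.65160991 0.01404107] level lens err [-0.0058217   0.00309666]
```

```bash
cat >> h.py <<'E'
def press(th,dz=0,E=(.6516,.014),beta=246.3):
    b=np.radians(beta);d=.14+.141*np.cos(th)-.014*np.sin(th);z=.205+.141*np.sin(th)+.014*np.cos(th)+dz
    q,R=T();y=R.apply([0,1,0])
    return goto([E[0]+d*np.cos(b),E[1]+d*np.sin(b),z],np.arctan2(y[1],y[0]))
E
python3 -m handwheel '[[1,0,0,0,0,0,0],[1,0,0.1,-0.45,0,0,0],[1,0,0.1,-0.45,0,0,0],[1,0,0,0,0,0,0],[1,0,0,0,0,0,0]]'
python3 -c "
from h import *
stat([.6516,.014])
print(get_obs()['grip_width'],press(.64,.02),press(.64),press(.3),press(0),press(-.1))"
```

```text
clock: 15.22
tcp_pos: [0.5174, -0.1685, 0.3682]
tcp_rot: [-0.746, 1.48, 0.699]
force: [0.1, -0.5, -0.3]
grip_width: 0.024
t 15.22 pos [ 0.5174 -0.1685  0.3682] ang -126.3 r 0.2266 yaw 232.8 xt [-0.015 -0.04  -0.999] F [ 0.1 -0.5 -0.3]
0.02372486894950787 (array([ 0.81, -0.88, -0.16]), array([-0.  , -0.58,  0.17])) (array([ 1.15, -0.88, -0.14]), array([-0.  , -0.58,  0.17])) (array([ 1.84, -0.97, -0.54]), array([-0.  , -0.58,  0.17])) (array([ 2.53, -1.01, -0.68]), array([-0.  , -0.58,  0.17])) (array([ 2.76, -1.01, -0.68]), array([-0.  , -0.58,  0.17]))
```

```bash
python3 -m handwheel '[[1,0,-0.44,-0.08,0,-0.6,0.2],[1,0.3,-0.44,-0.08,0,0,0],[1,0.3,0,0,0,0,0],[1,0,0,0,0,0,0]]'
python3 -c "
from h import *
stat([.6516,.014])
print(press(.64,.01),press(.64),press(.3),press(0),press(-.1))"
```

```text
clock: 15.72
tcp_pos: [0.5618, -0.1934, 0.3322]
tcp_rot: [-0.705, 1.465, 0.692]
force: [-0.0, -1.0, 0.1]
grip_width: 0.003
t 15.72 pos [ 0.5618 -0.1934  0.3322] ang -113.4 r 0.226 yaw 231.2 xt [-0.005 -0.011 -1.   ] F [-0.  -1.   0.1]
(array([ 0.37, -0.06, -0.3 ]), array([-0.  , -0.17,  0.05])) (array([ 0.53, -0.06, -0.3 ]), array([-0.  , -0.17,  0.05])) (array([ 1.21, -0.17, -0.71]), array([-0.  , -0.17,  0.05])) (array([ 1.9 , -0.21, -0.87]), array([-0.  , -0.17,  0.05])) (array([ 2.13, -0.22, -0.88]), array([-0.  , -0.17,  0.05]))
```

```bash
python3 -m handwheel '[[1,0.1,-0.06,-0.27,0,-0.1,0],[1,0.15,0,0,0,0,0],[1,0.1,0,0,0,0,0],[1,0,0,0,0,0,0]]'
python3 - <<'E'
from h import *
stat([.6516,.014])
print(press(.64,.0),press(.5),press(.3),press(0),press(-.1))
w=snapshot('wrist');s=snapshot('scene');cv2.imwrite('pics/x7.png',np.hstack([cv2.resize(w,None,fx=.85,fy=.85)[:,:420],cv2.resize(s[100:280,160:350],None,fx=1.98,fy=1.98)[:357]]))
E
```

```text
clock: 16.23
tcp_pos: [0.5575, -0.2017, 0.3117]
tcp_rot: [-0.697, 1.467, 0.677]
force: [0.1, 0.5, 0.4]
grip_width: 0.005
t 16.23 pos [ 0.5575 -0.2017  0.3117] ang -113.6 r 0.2353 yaw 230.4 xt [-0.002 -0.014 -1.   ] F [0.1 0.5 0.4]
(array([ 0.19, -0.03, -0.15]), array([-0.  , -0.17,  0.11])) (array([ 0.45, -0.09, -0.34]), array([-0.  , -0.17,  0.11])) (array([ 0.87, -0.15, -0.56]), array([-0.  , -0.17,  0.11])) (array([ 1.56, -0.19, -0.72]), array([-0.  , -0.17,  0.11])) (array([ 1.79, -0.19, -0.72]), array([-0.  , -0.17,  0.11]))Traceback (most recent call last):
  File "<stdin>", line 4, in <module>
    return _nx.concatenate(arrs, 1, dtype=dtype, casting=casting)
           ~~~~~~~~~~~~~~~^^^^^^^^^^^^^^^^^^^^^^^^^^^^^^^^^^^^^^^
ValueError: all the input array dimensions except for the concatenation axis must match exactly, but along dimension 0, the array at index 0 has size 357 and the array at index 1 has size 356
```

```bash
python3 -m handwheel '[[1,0.05,-0.03,-0.17,0,0,0],[1,0.12,0,-0.03,0,0,0],[1,0.08,0,-0.03,0,0,0],[1,0,0,0,0,0,0]]'
python3 - <<'E'
from h import *
stat([.6516,.014])
print(press(.64,.0),press(.5),press(.3),press(0),press(-.1))
E
```

```text
clock: 16.82
tcp_pos: [0.5522, -0.2092, 0.2965]
tcp_rot: [-0.694, 1.474, 0.666]
force: [-0.9, 0.3, -0.7]
grip_width: 0.007
t 16.82 pos [ 0.5522 -0.2092  0.2965] ang -114.0 r 0.2443 yaw 229.8 xt [-0.003 -0.021 -1.   ] F [-0.9  0.3 -0.7]
(array([-0.07, -0.02, -0.  ]), array([-0.  , -0.26,  0.16])) (array([ 0.2 , -0.08, -0.19]), array([-0.  , -0.26,  0.16])) (array([ 0.62, -0.14, -0.4 ]), array([-0.  , -0.26,  0.16])) (array([ 1.3 , -0.18, -0.56]), array([-0.  , -0.26,  0.16])) (array([ 1.54, -0.18, -0.56]), array([-0.  , -0.26,  0.16]))
```

```bash
python3 -m handwheel '[[1,0.08,-0.02,-0.06,0,-0.2,0.1],[1,0.08,-0.02,-0.06,0,0,0],[1,0.08,-0.02,-0.06,0,0,0]]'
python3 - <<'E'
from h import *
stat([.6516,.014])
print(press(.5),press(.3),press(0),press(-.1))
w=snapshot('wrist');s=snapshot('scene');cv2.imwrite('pics/x7.png',np.hstack([cv2.resize(w,(476,357))[:,:420],cv2.resize(s[100:280,160:350],(377,357))]))
E
```

```text
clock: 17.2
tcp_pos: [0.5512, -0.2138, 0.282]
tcp_rot: [-0.679, 1.472, 0.66]
force: [-0.0, -0.7, 4.3]
grip_width: 0.009
t 17.2 pos [ 0.5512 -0.2138  0.282 ] ang -113.8 r 0.2489 yaw 229.1 xt [-0.002 -0.014 -1.   ] F [-0.  -0.7  4.3]
(array([-0.05, -0.05, -0.13]), array([-0.  , -0.16,  0.11])) (array([ 0.37, -0.11, -0.34]), array([-0.  , -0.16,  0.11])) (array([ 1.06, -0.16, -0.5 ]), array([-0.  , -0.16,  0.11])) (array([ 1.29, -0.16, -0.51]), array([-0.  , -0.16,  0.11]))
```

View pics/x7.png

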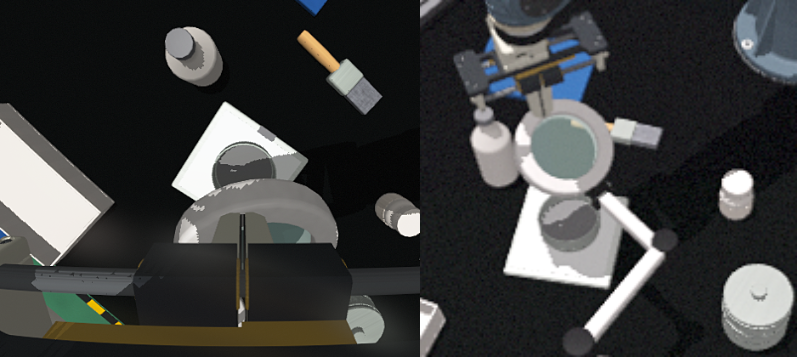

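The view shows the closed fingertip resting on the ring's outer end, near (545,108) in the right half, clear of the glass. The force is 4.3 N upward, so I keep pressing along the arc.

```bash
python3 -m handwheel '[[1,0.06,-0.03,-0.12,0,-0.2,0.1],[1,0.1,-0.02,-0.08,0,0,0],[1,0.1,-0.02,-0.07,0,0,0],[1,0.1,-0.02,-0.06,0,0,0],[1,0.1,-0.02,-0.06,0,0,0]]'
python3 - <<'E'
from h import *
stat([.6516,.014])
print(press(.3),press(.1),press(0),press(-.1))
E
```

```text
clock: 17.92
tcp_pos: [0.5465, -0.2264, 0.2552]
tcp_rot: [-0.662, 1.477, 0.642]
force: [-0.9, 1.0, 4.0]
grip_width: 0.007
t 17.93 pos [ 0.5465 -0.2264  0.2552] ang -113.6 r 0.2624 yaw 227.8 xt [-0.    -0.013 -1.   ] F [-0.9  1.   4. ]
(array([-0.08, -0.04, -0.13]), array([-0.  , -0.14,  0.12])) (array([ 0.37, -0.08, -0.26]), array([-0.  , -0.14,  0.12])) (array([ 0.61, -0.09, -0.29]), array([-0.  , -0.14,  0.12])) (array([ 0.84, -0.09, -0.3 ]), array([-0.  , -0.14,  0.12]))
```

```bash
python3 -m handwheel '[[1,0.02,-0.03,-0.16,0,-0.1,0.1],[1,0.06,-0.03,-0.13,0,0,0],[1,0.1,-0.02,-0.08,0,0,0],[1,0.1,-0.02,-0.05,0,0,0]]'
python3 - <<'E'
from h import *
stat([.6516,.014])
print(press(.1),press(0),press(-.1))
E
```

```text
clock: 18.42
tcp_pos: [0.5391, -0.2389, 0.2378]
tcp_rot: [-0.646, 1.487, 0.627]
force: [2.0, 3.2, 4.1]
grip_width: 0.003
t 18.43 pos [ 0.5391 -0.2389  0.2378] ang -114.0 r 0.2768 yaw 226.6 xt [-0.006 -0.015 -1.   ] F [2.  3.2 4.1]
(array([ 0.08, -0.03, -0.02]), array([-0.  , -0.22,  0.08])) (array([ 0.31, -0.04, -0.05]), array([-0.  , -0.22,  0.08])) (array([ 0.55, -0.05, -0.06]), array([-0.  , -0.22,  0.08]))
```

Now pure down, to about −0.1 rad loaded.

```bash
python3 -m handwheel '[[1,0.12,-0.02,-0.02,0,-0.2,0.1],[1,0.12,-0.01,-0.02,0,0,0],[1,0.12,-0.01,-0.02,0,0,0],[1,0.12,0,0,0,0,0],[1,0.08,0,0,0,0,0]]'
python3 - <<'E'
from h import *
stat([.6516,.014])
print(press(0),press(-.1))
E
```

```text
clock: 19.05
tcp_pos: [0.54, -0.2401, 0.2016]
tcp_rot: [-0.632, 1.485, 0.627]
force: [1.4, 1.6, 5.0]
grip_width: 0.005
t 19.05 pos [ 0.54   -0.2401  0.2016] ang -113.7 r 0.2776 yaw 226.1 xt [-0.005 -0.006 -1.   ] F [1.4 1.6 5. ]
(array([-0.29, -0.02, -0.06]), array([-0.  , -0.11,  0.  ])) (array([-0.05, -0.02, -0.06]), array([-0.  , -0.11,  0.  ]))
```

```bash
python3 -m handwheel '[[1,-0.1,0,0,0,0,0],[1,-0.15,0,0,0,0,0],[1,-0.6,0,0,0,0,0],[1,-1,0,0,0,0,0],[1,-1,0,0,0,0,0]]'
python3 -m handwheel '[[1,0,0.5,-0.8,0,0,0],[1,0,0.7,-0.8,0,0,0],[1,0,0.7,-0.8,0,0,0],[1,0,0.8,-0.6,0,0,0],[1,0,0.5,0,0,0,0]]'
python3 - <<'E'
from h import *
stat([.6516,.014])
t=snapshot('top');s=snapshot('scene');cv2.imwrite('pics/t8.png',t);cv2.imwrite('pics/s8.png',s);w=snapshot('wrist')
cv2.imwrite('pics/x8.png',np.vstack([np.hstack([cv2.resize(t[60:260,250:450],(400,400),interpolation=2),cv2.resize(s[130:330,180:380],(400,400),interpolation=2)]),np.hstack([cv2.resize(w,(266,200)),cv2.resize(t,(266,200)),cv2.resize(s,(268,200))])]))
E
```

```text
clock: 19.68
tcp_pos: [0.5387, -0.2387, 0.3738]
tcp_rot: [-0.627, 1.493, 0.634]
force: [1.3, -1.0, 0.5]
grip_width: 0.005
clock: 20.3
tcp_pos: [0.31, -0.1668, 0.3817]
tcp_rot: [-0.595, 1.555, 0.526]
force: [0.3, -0.8, 0.6]
grip_width: 0.0
t 20.3 pos [ 0.31   -0.1668  0.3817] ang -152.1 r 0.3865 yaw 220.8 xt [-0.038 -0.06  -0.997] F [ 0.3 -0.8  0.6]
```

View pics/x8.png

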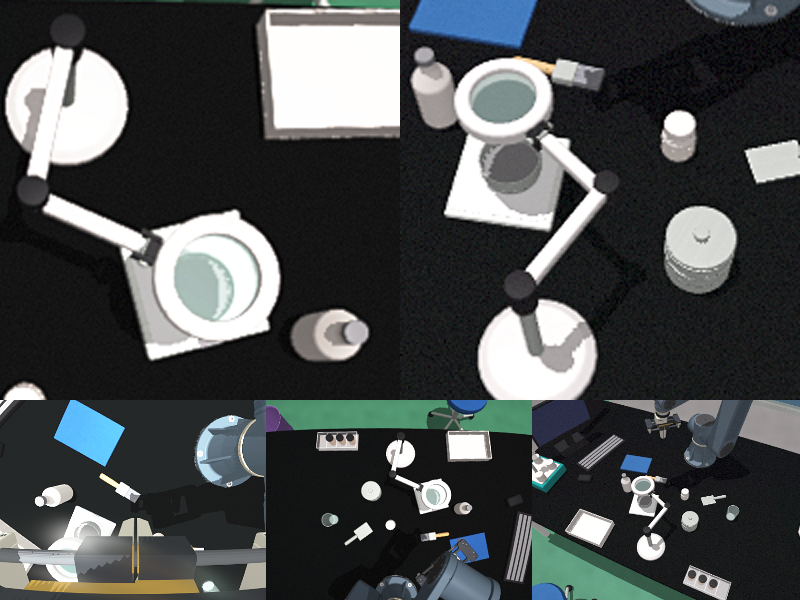

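The last view shows the head level over the pad. In full-image pixels, the top view has the ring at x 326–390, y 166–230. The elbow is at (266,155) in top and (283,220) in scene. I'll fit both views together.

```bash
cat > fit.py <<'E'
from h import *
from scipy.optimize import least_squares
ext=lambda q:np.array([q[:,0].min(),q[:,0].max(),q[:,1].min(),q[:,1].max()])
def fit(tx,sx,te,se,ti=None,w=1):
    def f(x):
        E=P+.18*np.array([np.cos(x[0]),np.sin(x[0])]);b=np.degrees(x[1]);o=[]
        R=ringpts(E,b,x[2])
        o+=list(ext(proj('top',R))-tx)+list((ext(proj('scene',R))-sx-0))
        o+=list(proj('top',[*E,.253])[0]-te)+list((proj('scene',[*E,.253])[0]-se)*.5)
        return np.array(o)
    r=least_squares(f,[2.97,4.31,0.]);x=r.x;E=P+.18*np.array([np.cos(x[0]),np.sin(x[0])])
    print(np.degrees(x[:2]).round(2),x[2].round(3),'E',E.round(4),'lens err mm',((lens(E,np.degrees(x[1]),x[2])[:2]-S)*1e3).round(1));print(r.fun.round(1))
    return x
E
python3 - <<'E'
from fit import *
h=lambda a,o:np.array(a)/2+np.array(o)-.25
x=fit(h([152,281,212.5,340],[250,250,60,60]),h([53.5,152.5,57,141.5],[180,180,130,130]),h([33,190],[250,60]),h([206,181],[180,130]))
# independent: silhouette centres at mid height
tc=h([216.5,276.2],[250,60]);sc=h([103,99.2],[180,130])
print(tri(tc,sc),at('top',tc,.206),at('scene',sc,.206))
# refine by image: contrast of annulus mask
t=cv2.imread('pics/t8.png');s=cv2.imread('pics/s8.png')
for n,im in(('top',t),('scene',s)):
    E=P+.18*np.array([np.cos(x[0]),np.sin(x[0])])
    q=proj(n,ringpts(E,np.degrees(x[1]),x[2],.07,(.014,))).round().astype(int)
E
```

```text
[169.25 246.9 ] 0.006 E [0.6522 0.0171] lens err mm [-3.2  5.2]
[-0.4  0.2  0.5  1.  -0.7 -0.4 -0.7  2.3 -0.3 -0.4 -0.3 -0.7]
[ 0.56717133 -0.18430109  0.20971264] [ 0.5680594  -0.18629977  0.206     ] [ 0.56470442 -0.18465983  0.206     ]
```

Both estimates put the lens about 6 mm off and level within about 0.02 rad, inside the limits, and the robot is clear. I'm handing it in.

```bash
python3 -c "
from bench import *
o=get_obs();print(o['clock'],o['force'],o['tcp_pos']);print(close_job())"
```

```text
20.45 [-0.12292395 -0.56464492  0.49076149] [ 0.31167552 -0.16717572  0.38191234]
the job is handed in; nothing more can be done
None
```

The magnifier's lens now stands over the test sieve, about 6 mm off centre and close to level by my last measurement. I handed the job in at 20.45 s of the 72 s allowed; no verdict was reported.

**What I did:** I swung the inner arm about 13° and the outer arm about 130°, with the open fingers either side of each tube. The outer arm overshot by about 6°, so I pushed it back. I then pressed the white rim at its outer end past level, to about −0.12 rad, let it spring back, and moved the arm clear.

**Last checks:**

| Check | Measured | Limit |
|---|---|---|
| Lens offset, fit to the top and scene pictures | about 6 mm (−3, +5) | 15 mm |
| Lens offset, triangulated from the ring's centre | about 7 mm | 15 mm |
| Tilt, from the fit | about 0.01 rad | 0.09 rad |
| Tilt, from the press depth and the stated spring-back | about −0.02 rad | 0.09 rad |

- **Disagreements:** The scene camera reads 3–5 mm apart from the top camera. Triangulating put the ring about 5 mm higher than level, which would mean up to 0.05 rad of tilt. One edge in the fit was off by 2.3 pixels. All of this stays within the limits.
- **Not measured:** I never touched the sieve, the stack or the other items on purpose. They looked unmoved in the pictures, but I did not measure their positions at the end. I saw no contact with the glass.

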